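# Index the fitter's turntable to its next station

### The arm

A 7-joint arm with a two-finger parallel gripper is mounted at the origin on the work surface. World frame = base frame: x ahead of the robot, y to its left, z up, the work surface at z = 0. Lengths are in m, angles in rad, forces in N, time in s.
With the tool pointing down it reaches from about 0.4 to 0.875 m from the base axis. Payload 6.5 kg.
Tool frame: the origin (TCP) lies at the very end of the fingers, on their centre line; the grasp point (between the pads) lies 19 mm behind it; z points along the fingers, y is the line along which they close (so a half turn about z gives the same grasp; the last joint's range is limited). The gripper opens to 88 mm and grips with 3 to 60 N. Pads are 18 mm wide; open, the fingers measure 123 mm over their backs; the gripper's body (75 mm by 187 mm) begins 45 mm behind the grasp point.
Start: joints at [1.156, 0.536, -0.004, 1.538, 0.003, 1.067, -0.071], TCP at [0.222, -0.611, 0.239] pointing down, gripper open.
Joint ranges: [-2.7, 2.7], [-0.37, 2.16], [-1.27, 1.26], [0.24, 2.4], [-1.31, 4.45], [0.19, 1.91], [-2.76, 2.76]. Speed limits (rad/s): [2.39, 2.39, 3.14, 3.14, 3.14, 3.14, 3.14].

### API

Orientations are given as a rotation vector (axis times angle).
In Python, from bench import ctrl gives the robot as it stands. The module is installed in compiled form; this text tells all that it offers.
- The arm moves only by the shell command python3 -m creep 'ROWS' [FORCE]. ROWS is a JSON list that holds a single list of rows (three levels of brackets), with 1 to 5 rows, each of 7 numbers: dx, dy, dz in fractions of the full range, 1 being 0.8 m, then a rotation vector rx, ry, rz in parts of the range, where 1.0 means pi/2 rad, then the finger opening in m; each row shifts and turns the commanded pose from where the row before left it, along the tool's axes as they then stand; what a row does not reach is not made up. A row lasts 1/10 s, in which the tool goes at most 0.05 m and 0.15 rad, less where a joint would pass 70% of its speed; a pose out of reach is approached as far as the arm can. The fingers move at their own pace and stop on an object; FORCE is the grip in N (left out, the last holds). Time passes only in rows, so rows that do not move let the fingers close. It prints the time, the measured TCP pose, the force, the opening and the grip force at its end. A shift or turn number past 1, either way, is cut back to 1. Input that does not fit is refused with a message, and nothing moves.
- ctrl.observe(): the state, without advancing time (a new reading comes with each control period).
- ctrl.camera(name): name is "scene" or "top" or "wrist"; returns a dict with "pixels" (420x560x3 uint8, red, green, blue), "mtx" (3x3 intrinsics, pixels), "extrinsics" (4x4, takes a point from camera to world coordinates); the wrist camera has in their place "hand_eye" (4x4, takes a point from camera to tool coordinates, whose origin is the TCP and whose axes are the flange's). Camera axes: x right, y down, z forward; pixel columns grow to the right and rows downward; lengths in m; the calibration is good to about 2 mm. A picture is of the moment at which its call begins: read the wrist's pose just before it. There is no depth.
- ctrl.close_job(): hands the job in; it is judged then, once.
The state is a dict: "time_s": time; "joint_pos": joint angles; "joint_vel": joint speeds; "tau": joint torques, N m; "position": TCP position; "ee_rot": TCP orientation; "ft_force": force on the tool from outside, world axes, zero at the start; "torque": the same for the moment, N m; "finger_gap": finger opening in m; "grasp_force": force on a finger pad.
Only numpy, scipy, OpenCV 4.12 (cv2) and the standard library are available. Lean on these libraries where they do the work, as an engineer would, in place of code of your own. Each camera call takes 0.05 s, during which the arm holds its last target. There are 200 camera calls.

### The job

Turn the part on the indexing turntable to its next station: pull the sprung index pin up by its black knob, swing the turntable counter-clockwise seen from above, and let the pin drop fully home into the next hole, the one in the yellow tile (its segment is adjustable, so find the hole by feel). Never force the pin against the index plate or the sides of its holes, and leave the things lying around untouched.

Things in the scene. Friction and masses are not known exactly. Their poses are not given: they have to be found in the camera images.
- fixture: Blue round base, 300 mm in diameter, bolted to the bench. Origin: centre of its underside, on the turntable's upright pivot; z up; its +x axis points to the home hole. Heights above the bench: base 33 mm, index plate 45 mm, turntable disc 64 mm, clamped part 92 mm, knob top 118 mm with the pin home.
- index_plate: Arc-shaped index plate on the base, same origin and axes as the fixture, 92 to 128 mm from the pivot. All holes lie on a circle of radius 110 mm about the pivot; each is 12 mm in diameter, through the 12 mm thick plate, in the middle of a tile 26 mm long and 36 mm wide. The steel part, top at 44.6 mm, has the home hole; the rest is an aluminium segment with a yellow and a red tile.
- home_hole (a point): Mouth of the home hole (steel tile) at angle 0, where the pin starts.
- next_nominal (a point): Nominal place of the yellow tile's hole: 60 degrees counter-clockwise from home, on the plate's top. The segment is clamped anywhere within 0.1 rad (11 mm along the circle) either way of nominal, differently each time and not measured; the true hole must be felt for. The red tile's hole is exactly 30 degrees past the yellow one.
- pivot (a point): Point on the turntable's pivot at the height of the segment's top (45 mm). From 24 degrees before the yellow hole to 14 degrees past the red one that top is flat apart from the holes, so that the pin can slide on it; at its near end is a step up of 0.4 mm from the steel part. The segment's clamp holds against normal forces on the pin.
- plunger: Sprung index pin with its black knob (purple dot on top), on a lug of the turntable 110 mm from the pivot. Knob: upright cylinder 28 mm in diameter, 30 mm high; origin at its centre, 103 mm above the bench with the pin home, 111 mm with the pin resting on the segment. It can be held from above: nothing within 40 mm beside it along the turning circle above 66 mm, but a barrel 22 mm wide under it.
- pin_tip (a point): Hemispherical tip of the steel pin, 10 mm in diameter, 67 mm below the knob's centre; 9 mm deep in the hole when home (36 mm above the bench). The pin only slides up and down, at most 16 mm, and is clear of the plate when 10 mm up. Spring and weight push it down with 7 N at home, 11 N fully up; let go, it drops at about 0.1 m/s.
- turntable (a joint): Angle of the steel turntable (168 mm disc with a clamped aluminium housing) about its upright pivot, rad. 0: pin over the home hole; grows counter-clockwise seen from above; stops at -0.05 and 1.85. It turns with about 2 N of drag at the knob plus 1 to 2 N when the pin rides on the plate, and stays where it is left. With the pin in a hole it has about 1 mm of play at the knob either way.
- bin: Purple open parts bin 110 x 150 x 60 mm, loose on the bench, a bystander. Origin: centre of its underside.
- wrench: Steel wrench 170 mm long lying on the bench, a bystander. Origin: on the bench below it.
- oil: Yellow bottle 44 mm in diameter, 110 mm high, red cap, standing on the bench, a bystander. Origin: centre of its underside.
- bearing: Steel bearing ring 52 mm in diameter, 15 mm high, lying on the bench, a bystander. Origin: centre of its underside.

How it is judged:
By the outcome, as a careful person would: the job done as asked, in the order asked, and still so for the second after the job is handed in, with the robot touching nothing.
It also fails if it takes over 43 s, if anything falls off the work surface, if the arm or the gripper's body presses on something with over 40 N, if the wrist force passes 120 N, or if a joint passes its speed limit or range.

## Working session

There is one attempt and no reset: what is moved stays moved. The work goes in short steps, Python scripts to look and compute and a shell command to move; the robot and the scene stay as the last step left them, time stands still between calls to the robot, and variables do not carry over. Pictures are saved under pics/ and viewed, at most 10 in all, crops included, and the job is handed in when it is done.

```bash
mkdir -p pics
cat > h.py <<'E'
import numpy as np,cv2
from bench import ctrl
from scipy.spatial.transform import Rotation as R
def shot(n,f=None):
    s=ctrl.observe(); c=ctrl.camera(n)
    if f: cv2.imwrite('pics/'+f,c['pixels'][:,:,::-1])
    if 'extrinsics' in c: E=np.array(c['extrinsics'])
    else:
        T=np.eye(4);T[:3,:3]=R.from_rotvec(s['ee_rot']).as_matrix();T[:3,3]=s['position'];E=T@np.array(c['hand_eye'])
    return c['pixels'],np.array(c['mtx']),E
def ray(M,E,u,v,z):
    d=E[:3,:3]@np.linalg.solve(M,[u,v,1.]);o=E[:3,3]
    return o+d*(z-o[2])/d[2]
def proj(M,E,p):
    q=M@(E[:3,:3].T@(np.array(p)-E[:3,3]));return q[:2]/q[2]
E
python3 - <<'E'
from h import *
for n in('top','scene'):
    p,M,E=shot(n,n+'1.png');print(n,M.round(1).tolist(),E.round(3).tolist())
s=ctrl.observe();print(s['time_s'],s['position'],s['ee_rot'],s['ft_force'],s['finger_gap'])
E
```

```text
top [[490.2, 0.0, 269.7], [0.0, 490.2, 209.1], [0.0, 0.0, 1.0]] [[-0.015, -0.997, 0.075, 0.506], [-1.0, 0.016, 0.01, 0.046], [-0.011, -0.075, -0.997, 1.164], [0.0, 0.0, 0.0, 1.0]]
scene [[521.8, 0.0, 283.0], [0.0, 521.8, 215.4], [0.0, 0.0, 1.0]] [[-0.827, 0.385, -0.41, 1.004], [0.562, 0.594, -0.576, 0.651], [0.021, -0.707, -0.707, 0.822], [0.0, 0.0, 0.0, 1.0]]
0.1 [ 0.22193499 -0.61035048  0.23792929] [-3.09241927e+00 -5.44960293e-01  6.41500907e-04] [-0.93253458 -0.65451851  0.08826754] 0.08804960286015903
```

View pics/top1.png

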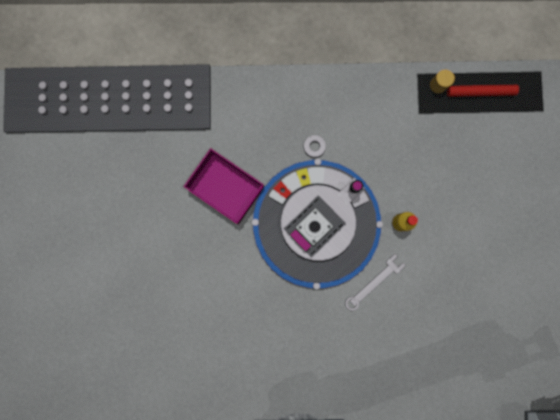

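View pics/scene1.png

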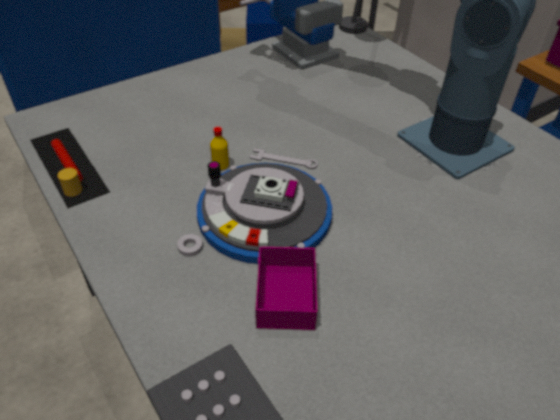

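The top view shows the base centred near (317,223), the knob with its purple dot at (357,186), the yellow tile at (304,177), the red one at (282,190), the bottle at (405,221), the bearing at (315,146) and the bin at (225,187). The scene view agrees: the knob is at (214,170) with the bottle behind it.

```bash
cat > m.py <<'E'
from h import *
p,M,E=shot('top')
hsv=cv2.cvtColor(p,cv2.COLOR_RGB2HSV)
def cen(mask,box):
    m=np.zeros_like(mask);x0,y0,x1,y1=box;m[y0:y1,x0:x1]=mask[y0:y1,x0:x1]
    n,l,st,c=cv2.connectedComponentsWithStats(m);i=1+np.argmax(st[1:,4]);return c[i],st[i,4],m
blue=cv2.inRange(hsv,(100,120,80),(120,255,255))
b=np.zeros_like(blue);b[150:300,240:395]=blue[150:300,240:395]
pts=cv2.findNonZero(b);hull=cv2.convexHull(pts)[:,0]
W=np.array([ray(M,E,u,v,.033)[:2] for u,v in hull])
A=np.c_[2*W,np.ones(len(W))];s=np.linalg.lstsq(A,(W**2).sum(1),rcond=None)[0]
c=s[:2];print('fixture',c,'r',np.sqrt(s[2]+c@c))
pur=cv2.inRange(hsv,(135,80,50),(172,255,255))
k,a,_=cen(pur,(340,172,372,200));K=ray(M,E,*k,.118);d=K[:2]-c
print('knob',k,a,K,'r',np.hypot(*d),'ang',np.degrees(np.arctan2(d[1],d[0])))
yel=cv2.inRange(hsv,(22,120,80),(35,255,255));k,a,_=cen(yel,(290,165,318,190));Y=ray(M,E,*k,.045);e=Y[:2]-c
print('yellow',k,a,Y,'r',np.hypot(*e),'rel',np.degrees(np.arctan2(e[1],e[0])-np.arctan2(d[1],d[0])))
red=np.maximum(cv2.inRange(hsv,(0,150,80),(8,255,255)),cv2.inRange(hsv,(174,150,80),(180,255,255)));k,a,_=cen(red,(268,175,300,205));Y=ray(M,E,*k,.045);e=Y[:2]-c
print('red',k,a,Y,'r',np.hypot(*e),'rel',np.degrees(np.arctan2(e[1],e[0])-np.arctan2(d[1],d[0])))
for n,u,v,z in(('oil',405,221,.1),('bearing',315,146,.015),('bin corner',265,186,.06),('wrench',398,260,0)):print(n,ray(M,E,u,v,z))
p,M,E=shot('scene');hsv=cv2.cvtColor(p,cv2.COLOR_RGB2HSV);pur=cv2.inRange(hsv,(135,80,40),(172,255,255))
k,a,_=cen(pur,(200,155,228,185));print('scene knob',k,a,ray(M,E,*k,.118))
E
python3 m.py
```

```text
fixture [ 0.55708367 -0.05003162] r 0.1466547530098026
knob [356.77380952 185.53571429] 84 [ 0.63254654 -0.13092375  0.118     ] r 0.11062631702823046 ang -46.98873836267015
yellow [303.37956204 176.67153285] 137 [ 0.66389825 -0.0213653   0.045     ] r 0.11059435928724373 rel 62.01147422403591
red [282.0776699  189.52427184] 103 [0.63499988 0.0280865  0.045     ] r 0.11033301855078474 rel 92.06288132634295
oil [ 0.55571753 -0.23597524  0.1       ]
bearing [ 0.74092294 -0.05217588  0.015     ]
bin corner [0.64194728 0.06687478 0.06      ]
wrench [ 0.46871123 -0.24271611  0.        ]
scene knob [213.34482759 164.89655172] 58 [ 0.63490447 -0.12686639  0.118     ]
```

The measurements hold: base radius 147 mm (150 expected), knob at 110.6 mm and −47° from the pivot, and yellow about 62° past the knob with red 30° further on. I'm moving above the knob now.

Units first: shifts go in shares of 0.8 m and turns go in shares of pi/2 rad. So 0.042 m / 0.8 = 0.0525, -0.0238 m / 0.8 = -0.0298.

```bash
python3 -m creep '[[[0.0525,-0.0298,0,0,0,0,0.06],[0.0525,-0.0298,0,0,0,0,0.06],[0.0525,-0.0298,0,0,0,0,0.06],[0.0525,-0.0298,0,0,0,0,0.06],[0.0525,-0.0298,0,0,0,0,0.06]]]' | tail -4; python3 -m creep '[[[0.0525,-0.0298,0,0,0,0,0.06],[0.0525,-0.0298,0,0,0,0,0.06],[0.0525,-0.0298,0,0,0,0,0.06],[0.0525,-0.0298,0,0,0,0,0.06],[0.0525,-0.0298,0,0,0,0,0.06]]]' | tail -4;  python3 -m creep '[[[0,0,0,0,0,-0.0891,0.06],[0,0,0,0,0,-0.0891,0.06],[0,0,0,0,0,-0.0891,0.06],[0,0,0,0,0,-0.0891,0.06],[0,0,0,0,0,-0.0891,0.06]]]'
```

```text
ee_rot: [3.094, 0.545, -0.0]
ft_force: [0.6, -0.6, 0.4]
finger_gap: 0.06
grasp_force: 0.0
ee_rot: [3.094, 0.545, -0.0]
ft_force: [0.5, 0.2, 0.5]
finger_gap: 0.0598
grasp_force: 0.0
time_s: 1.7
position: [0.5354, -0.2436, 0.2385]
ee_rot: [-2.715, -1.581, 0.001]
ft_force: [0.3, -1.0, 0.0]
finger_gap: 0.0596
grasp_force: 0.0
```

In the tool's units: -0.14 rad / 1.5708 = -0.0891.

```bash
python3 -m creep '[[[0,0,0,0,0,-0.0891,0.06],[0,0,0,0,0,-0.0891,0.06],[0,0,0,0,0,-0.0891,0.06],[0,0,0,0,0,-0.0891,0.06],[0,0,0,0,0,-0.0891,0.06]]]' | tail -4; python3 -m creep '[[[0,0,0,0,0,-0.0891,0.06],[0,0,0,0,0,-0.0891,0.06],[0,0,0,0,0,-0.0891,0.06],[0,0,0,0,0,-0.0955,0.06]]]'
cat > g.py <<'E'
from h import *
import sys
# move to world target x y z, closing-axis angle deg -> total in tool axes
s=ctrl.observe();Rm=R.from_rotvec(s['ee_rot']).as_matrix()
t=np.array([float(a) for a in sys.argv[1:4]]);g=float(sys.argv[4])
d=Rm.T@(t-s['position']);a=np.radians(g)
y=np.array([np.cos(a),np.sin(a),0]);z=np.array([0,0,-1.]);T=np.c_[np.cross(y,z),y,z]
print('t',round(s['time_s'],2),'pos',np.round(s['position'],4),'yaw y',np.degrees(np.arctan2(Rm[1,1],Rm[0,1])).round(2),'tool d',d.round(4),'rot',R.from_matrix(Rm.T@T).as_rotvec().round(4),'F',np.round(s['ft_force'],2),'gap',round(s['finger_gap'],4),'j7',round(s['joint_pos'][6],2))
E
python3 g.py .6325 -.131 .20 43
```

```text
ee_rot: [-2.008, -2.416, 0.0]
ft_force: [-0.0, 0.3, -0.2]
finger_gap: 0.0599
grasp_force: 0.0
time_s: 2.6
position: [0.5353, -0.2437, 0.2385]
ee_rot: [-1.248, -2.883, 0.0]
ft_force: [-0.2, 0.3, -0.0]
finger_gap: 0.0599
grasp_force: 0.0
t 2.6 pos [ 0.5353 -0.2437  0.2385] yaw y 43.19 tool d [0.0156 0.148  0.0385] rot [-0.0003 -0.0003  0.0033] F [-0.18  0.28 -0.04] gap 0.0599 j7 0.86
```

In the tool's units: 0.037 m / 0.8 = 0.0463, 0.004 m / 0.8 = 0.005.

```bash
python3 -m creep '[[[0.005,0.0463,0,0,0,0,0.06],[0.005,0.0463,0,0,0,0,0.06],[0.005,0.0463,0,0,0,0,0.06],[0.005,0.0463,0,0,0,0,0.06],[0,0,0,0,0,0,0.06]]]' | tail -6
python3 - <<'E'
from h import *
p,M,E=shot('wrist','w1.png')
hsv=cv2.cvtColor(p,cv2.COLOR_RGB2HSV);pur=cv2.inRange(hsv,(135,80,40),(172,255,255))
n,l,st,c=cv2.connectedComponentsWithStats(pur)
for i in range(1,n):
    if st[i,4]>60: print(c[i],st[i],ray(M,E,*c[i],.118))
print(proj(M,E,[.6325,-.131,.118]),E.round(3).tolist())
yel=cv2.inRange(hsv,(22,120,80),(35,255,255))
n,l,st,c=cv2.connectedComponentsWithStats(yel)
for i in range(1,n):
    if st[i,4]>60: print('y',c[i],st[i],ray(M,E,*c[i],.045))
E
```

```text
time_s: 3.1
position: [0.6356, -0.1246, 0.2387]
ee_rot: [1.246, 2.884, 0.007]
ft_force: [-0.5, 0.3, -0.3]
finger_gap: 0.0596
grasp_force: 0.0
[492.86602871   8.0414673 ] [ 442    0  118   28 1254] [0.64681037 0.06245292 0.118     ]
[272.86694387 205.3014553 ] [261 194  25  24 481] [ 0.63416712 -0.13136912  0.118     ]
[271.57045393 203.48699344] [[0.727, 0.655, 0.204, 0.582], [0.686, -0.696, -0.213, -0.07], [0.003, 0.295, -0.955, 0.386], [0.0, 0.0, 0.0, 1.0]]
y [384.64727608 117.52354571] [ 360   98   50   42 1083] [ 0.66504988 -0.02062456  0.045     ]
y [132.64571124 220.91795418] [  99  198   68   51 1877] [ 0.56087808 -0.25184563  0.045     ]
```

View pics/w1.png

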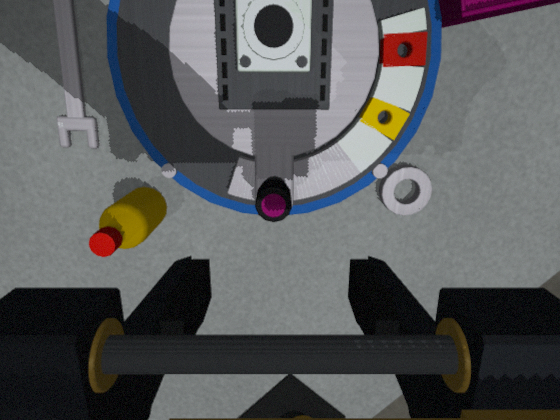

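The wrist view confirms it: knob dot at (273,205), yellow hole at (385,117) and red hole at (404,49). The bottle (130,220) and bearing (405,190) are clear of the fingers. The knob-to-yellow chord gives about 62.5°.

In the tool's units: 0.03 m / 0.8 = 0.0375, 0.02 m / 0.8 = 0.025.

```bash
python3 g.py .6336 -.1312 .084 43; python3 -m creep '[[[0,-0.0019,0.0375,0,0,0,0.06],[0,-0.0019,0.0375,0,0,0,0.06],[0,-0.0019,0.0375,0,0,0,0.06],[0,-0.0019,0.025,0,0,0,0.06],[0,0,0,0,0,0,0.06]]]' >/dev/null; python3 g.py .6336 -.1312 .084 43
```

```text
t 3.15 pos [ 0.6341 -0.128   0.2384] yaw y 43.12 tool d [-0.0022 -0.0027  0.1544] rot [ 0.0013 -0.0011  0.0021] F [-0.65 -1.39  0.31] gap 0.0598 j7 0.63
t 3.65 pos [ 0.6255 -0.1373  0.1255] yaw y 42.75 tool d [-0.0012  0.0103  0.0415] rot [-0.005  -0.0042 -0.0044] F [-0.82  0.13 -0.74] gap 0.0599 j7 0.58
```

```bash
python3 -m creep '[[[0,0,0,0,0,0,0.06],[0,0,0,0,0,0,0.06]]]' >/dev/null; python3 g.py .6336 -.1312 .084 43;  python3 - <<'E'
from h import *
for n,z0 in(('top',(340,172,372,200)),('wrist',None)):
    p,M,E=shot(n,n+'2.png')
    hsv=cv2.cvtColor(p,cv2.COLOR_RGB2HSV);pur=cv2.inRange(hsv,(135,80,40),(172,255,255))
    nn,l,st,c=cv2.connectedComponentsWithStats(pur)
    for i in range(1,nn):
        if st[i,4]>60: print(n,c[i],st[i],ray(M,E,*c[i],.118))
E
python3 g.py .6336 -.1312 .084 43
```

```text
t 3.85 pos [ 0.6296 -0.1359  0.1303] yaw y 42.82 tool d [0.0008 0.0061 0.0463] rot [ 0.0012  0.002  -0.0031] F [ 0.71  0.91 -0.27] gap 0.0601 j7 0.58
top [223.66749534 186.04940957] [ 184  149   80   75 3218] [0.63618931 0.15460145 0.118     ]
top [300.37055838 239.93401015] [290 230  21  21 197] [ 0.51807824 -0.00783674  0.118     ]
wrist [296.04955752 262.55752212] [ 276  245   40   36 1130] [ 0.63415811 -0.13090451  0.118     ]
t 3.95 pos [ 0.6296 -0.1356  0.1302] yaw y 42.84 tool d [0.0006 0.0059 0.0462] rot [ 0.0013  0.0019 -0.0028] F [-0.02  0.83 -0.29] gap 0.06 j7 0.58
```

In the tool's units: 0.016 m / 0.8 = 0.02, 0.014 m / 0.8 = 0.0175.

```bash
python3 -m creep '[[[0.0006,0.0079,0,0,0,0,0.06],[0,0,0.02,0,0,0,0.06],[0,0,0.02,0,0,0,0.06],[0,0,0.0175,0,0,0,0.06],[0,0,0,0,0,0,0.06]]]' >/dev/null; python3 -m creep '[[[0,0,0,0,0,0,0.06],[0,0,0,0,0,0,0.06]]]' >/dev/null; python3 g.py .634 -.131 .084 43
```

```text
t 4.65 pos [ 0.6334 -0.1307  0.083 ] yaw y 42.86 tool d [-0.0007  0.0002 -0.001 ] rot [ 0.0005  0.0005 -0.0025] F [0.12 0.05 0.56] gap 0.0599 j7 0.55
```

```bash
python3 -m creep '[[[0,0,0,0,0,0,0.032],[0,0,0,0,0,0,0.032],[0,0,0,0,0,0,0.032],[0,0,0,0,0,0,0.026],[0,0,0,0,0,0,0.026]]]' 4; python3 g.py .634 -.131 .084 43
```

```text
time_s: 5.15
position: [0.6336, -0.1304, 0.083]
ee_rot: [1.256, 2.878, 0.001]
ft_force: [1.5, 0.3, -0.2]
finger_gap: 0.0275
grasp_force: 4.0
t 5.15 pos [ 0.6336 -0.1304  0.083 ] yaw y 42.87 tool d [-0.0007 -0.0002 -0.001 ] rot [ 0.0013  0.0007 -0.0023] F [ 1.46  0.34 -0.21] gap 0.0275 j7 0.55
```

In the tool's units: -0.0045 m / 0.8 = -0.0056, -0.004 m / 0.8 = -0.005.

```bash
python3 -m creep '[[[0,0,0,0,0,0,0.026],[0,0,0,0,0,0,0.026],[0,0,-0.005,0,0,0,0.026],[0,0,-0.005,0,0,0,0.026],[0,0,-0.0056,0,0,0,0.026]]]' 30; python3 -m creep '[[[0,0,0,0,0,0,0.026],[0,0,0,0,0,0,0.026],[0,0,0,0,0,0,0.026]]]'
python3 - <<'E'
from h import *
p,M,E=shot('wrist','w3.png')
hsv=cv2.cvtColor(p,cv2.COLOR_RGB2HSV);pur=cv2.inRange(hsv,(135,80,40),(172,255,255))
n,l,st,c=cv2.connectedComponentsWithStats(pur)
for i in range(1,n):
    if st[i,4]>200: print(c[i],st[i],ray(M,E,*c[i],.118),ray(M,E,*c[i],.1305))
E
```

```text
time_s: 5.65
position: [0.6324, -0.1313, 0.0938]
ee_rot: [-1.257, -2.878, 0.001]
ft_force: [5.6, -0.1, -13.1]
finger_gap: 0.0268
grasp_force: 30.0
time_s: 5.95
position: [0.6324, -0.1313, 0.0944]
ee_rot: [-1.257, -2.878, 0.001]
ft_force: [3.6, -2.5, -9.9]
finger_gap: 0.0269
grasp_force: 30.0
[278.99789326 320.4747191 ] [ 253  303   53   33 1424] [ 0.63596081 -0.13701146  0.118     ] [ 0.63028623 -0.13083789  0.1305    ]
```

View pics/w3.png

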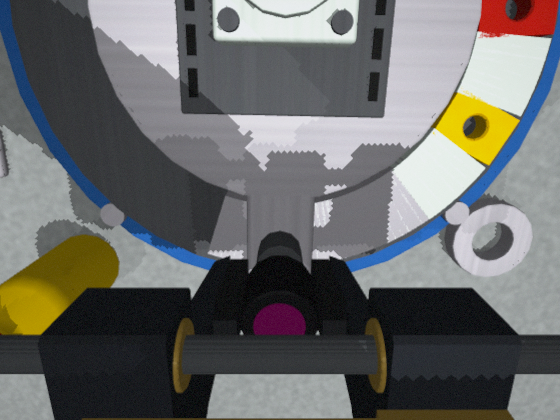

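Lifted 11.4 mm, and the 9.9 N matches the spring, so the grip hasn't slipped. I'll raise it a little more and start the swing.

In the tool's units: 0.0066 m / 0.8 = 0.0083, 0.0002 m / 0.8 = 0.0003, -0.06 rad / 1.5708 = -0.0382.

```bash
python3 -m creep '[[[0,0,-0.0023,0,0,0,0.026],[0,0.0041,0,0,0,-0.0191,0.026],[0.0003,0.0083,0,0,0,-0.0382,0.026],[0.0003,0.0083,0,0,0,-0.0382,0.026],[0,0,0,0,0,0,0.026]]]'
python3 - <<'E'
from h import *
s=ctrl.observe();p=s['position'];print((p[:2]-[.558,-.050]),np.hypot(*(p[:2]-[.558,-.050])),np.degrees(np.arctan2(p[1]+.05,p[0]-.558)),R.from_rotvec(s['ee_rot']).as_matrix().T@s['ft_force'])
E
```

```text
time_s: 6.5
position: [0.645, -0.1182, 0.0968]
ee_rot: [1.031, 2.967, 0.001]
ft_force: [5.6, 0.0, -10.0]
finger_gap: 0.0269
grasp_force: 30.0
[ 0.08697308 -0.06816749] 0.11050395044797309 -38.0885312372269 [-4.36178808  3.48222875  9.99441895]
```

```bash
cat > q.py <<'E'
from h import *
s=ctrl.observe();p=s['position'];Rm=R.from_rotvec(s['ee_rot']).as_matrix();c=[.558,-.050]
print('t',round(s['time_s'],2),'r',round(np.hypot(*(p[:2]-c)),4),'ang',np.degrees(np.arctan2(p[1]-c[1],p[0]-c[0])).round(2),'yaw-90',(np.degrees(np.arctan2(Rm[1,1],Rm[0,1]))-90).round(2),'z',p[2].round(4),'Ftool',(Rm.T@s['ft_force']).round(1),'gap',round(s['finger_gap'],4),round(s['grasp_force'],1),'M',(Rm.T@s['torque']).round(2))
E
python3 -m creep '[[[0,0.0083,0,0,0,-0.0382,0.026],[0,0.0083,0,0,0,-0.0382,0.026],[0,0.0083,0,0,0,-0.0382,0.026],[0,0.0083,0,0,0,-0.0382,0.026],[0,0,0,0,0,0,0.026]]]' >/dev/null; python3 q.py
```

```text
t 7.0 r 0.1109 ang -24.26 yaw-90 -24.61 z 0.0967 Ftool [-4.2  2.6 10.5] gap 0.0272 30.0 M [-0.49 -1.04 -0.02]
```

In the tool's units: 0.0066 m / 0.8 = 0.0083, 0.0002 m / 0.8 = 0.0003, -0.06 rad / 1.5708 = -0.0382.

```bash
python3 -m creep '[[[0,0.0083,0,0,0,-0.0382,0.026],[0.0003,0.0083,0,0,0,-0.0382,0.026],[0,0.0083,0,0,0,-0.0382,0.026],[0.0003,0.0083,0,0,0,-0.0382,0.026],[0,0,0,0,0,0,0.026]]]' >/dev/null; python3 q.py;python3 -m creep '[[[0,0.0083,0,0,0,-0.0382,0.026],[0.0003,0.0083,0,0,0,-0.0382,0.026],[0,0.0083,0,0,0,-0.0382,0.026],[0.0003,0.0083,0,0,0,-0.0382,0.026],[0,0,0,0,0,0,0.026]]]' >/dev/null; python3 q.py
python3 -m creep '[[[0,0,0,0,0,0,0.026],[0,0,0,0,0,0,0.026]]]' >/dev/null; python3 q.py
python3 - <<'E'
from h import *
for n in('wrist','top'):
    p,M,E=shot(n,n+'4.png')
    hsv=cv2.cvtColor(p,cv2.COLOR_RGB2HSV)
    for nm,m in(('pur',cv2.inRange(hsv,(135,80,40),(172,255,255))),('yel',cv2.inRange(hsv,(22,120,80),(35,255,255))),('red',cv2.inRange(hsv,(0,150,80),(8,255,255)))):
        k,l,st,c=cv2.connectedComponentsWithStats(m)
        for i in range(1,k):
            if st[i,4]>100: print(n,nm,c[i].round(),st[i],ray(M,E,*c[i],.045 if nm!='pur' else .1318).round(4))
E
```

```text
t 7.5 r 0.1112 ang -10.6 yaw-90 -10.94 z 0.0968 Ftool [-5.2  2.3 10.8] gap 0.027 30.0 M [-0.37 -1.06 -0.01]
t 8.0 r 0.1114 ang 2.93 yaw-90 2.73 z 0.0969 Ftool [-4.1  1.7 11.1] gap 0.0264 30.0 M [-0.35 -0.94  0.02]
t 8.2 r 0.1114 ang 2.57 yaw-90 2.63 z 0.097 Ftool [-3.3  3.4 10.6] gap 0.0271 30.0 M [-0.48 -0.93  0.06]
wrist pur [530. 185.] [ 470   79   90  198 8842] [0.6157 0.0286 0.1318]
wrist pur [279. 320.] [ 253  303   53   33 1438] [ 0.6672 -0.0463  0.1318]
wrist yel [330. 229.] [ 311  191   43   69 2026] [ 0.6643 -0.0178  0.045 ]
wrist red [421. 183.] [ 385  146   74   75 2489] [0.6353 0.0292 0.045 ]
top pur [224. 186.] [ 184  149   80   75 3216] [0.6344 0.1531 0.1318]
top pur [320. 248.] [309 244  24   9 197] [ 0.501  -0.0485  0.1318]
top yel [445.  79.] [438  71  16  16 118] [ 0.888  -0.3554  0.045 ]
top red [483.  90.] [449  84  70  12 702] [ 0.8603 -0.4426  0.045 ]
```

View pics/wrist4.png

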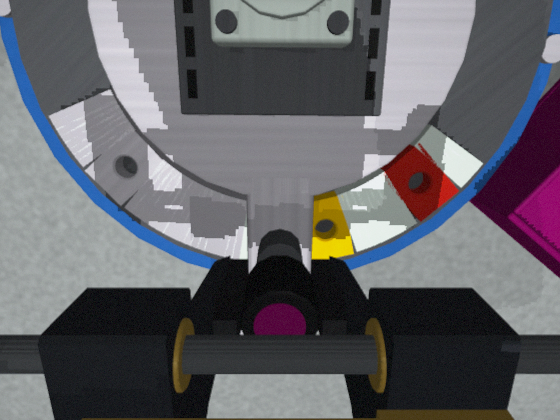

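The table is swung most of the way, with the pin held up. In this view the home hole is at (126,167), the yellow hole at (325,228) and the red hole at (418,181). I'll compute their angles.

```bash
python3 - <<'E'
from h import *
p,M,E=shot('wrist')
g=cv2.GaussianBlur(cv2.cvtColor(p,cv2.COLOR_RGB2GRAY),(3,3),0)
P=[]
for u,v in((126,167),(325,228),(418,181)):
    w=g[v-16:v+17,u-16:u+17].astype(float);m=(w<(w.min()+20)).astype(np.uint8)
    n,l,st,c=cv2.connectedComponentsWithStats(m);i=1+np.argmax(st[1:,4]);uv=c[i]+[u-16,v-16]
    q=ray(M,E,*uv,.0447);P.append(q[:2]);print(uv.round(1),st[i],q.round(4))
for c in([.558,-.05],):
    for q in P:
        d=q-c;print(np.hypot(*d).round(4),np.degrees(np.arctan2(d[1],d[0])).round(2))
P=np.array(P)
# circle of r=.110 best centre through the three holes
from scipy.optimize import least_squares
r=least_squares(lambda c:np.hypot(*(P-c).T)-.11,[.558,-.05]);print(r.x,r.fun)
d=P-r.x;print(np.degrees(np.arctan2(d[:,1],d[:,0])))
E
python3 q.py
```

```text
[128.8 164.5] [ 11   6  16  17 187] [ 0.6327 -0.1291  0.0447]
[324.4 225.8] [  7   8  18  13 169] [ 0.6626 -0.0211  0.0447]
[422.4 184.6] [  1   5  31  27 348] [0.6363 0.0303 0.0447]
0.1088 -46.62
0.1085 15.44
0.1122 45.75
[ 0.55734515 -0.04799873] [ 0.00069245 -0.00136534  0.00119949]
[-47.08054225  14.32944115  44.78661472]
t 8.35 r 0.1114 ang 2.47 yaw-90 2.66 z 0.0969 Ftool [-3.2  2.1 10.3] gap 0.027 30.0 M [-0.54 -0.85  0.1 ]
```

Yellow lies about 12.5° ahead of the pin. I'll go 0.1 rad further, stop about 7° short of it, lower until just above the plate, then release the knob.

In the tool's units: 0.0055 m / 0.8 = 0.0069, 0.002 m / 0.8 = 0.0025, -0.05 rad / 1.5708 = -0.0318.

```bash
python3 -m creep '[[[0,0.0069,0,0,0,-0.0318,0.026],[0.0001,0.0069,0,0,0,-0.0318,0.026],[0,0,0,0,0,0,0.026],[0,0,0.0025,0,0,0,0.026],[0,0,0.0025,0,0,0,0.026]]]' >/dev/null; python3 -m creep '[[[0,0,0,0,0,0,0.026],[0,0,0,0,0,0,0.026]]]' >/dev/null; python3 q.py
```

```text
t 9.05 r 0.1115 ang 8.08 yaw-90 8.42 z 0.0929 Ftool [-1.3  3.   9.1] gap 0.0268 30.0 M [-0.62 -0.6   0.15]
```

In the tool's units: 0.001 m / 0.8 = 0.0013.

```bash
python3 -m creep '[[[0,0,0.0013,0,0,0,0.026],[0,0,0,0,0,0,0.026]]]' >/dev/null; python3 q.py; python3 -m creep '[[[0,0,0,0,0,0,0.030],[0,0,0,0,0,0,0.030],[0,0,0,0,0,0,0.030]]]' 5 >/dev/null; python3 q.py; python3 -m creep '[[[0,0,0.0038,0,0,0,0.030],[0,0,0.0038,0,0,0,0.030],[0,0,0,0,0,0,0.030],[0,0,0,0,0,0,0.030]]]' >/dev/null; python3 q.py
cat > d.py <<'E'
from h import *
p,M,E=shot('wrist');s=ctrl.observe()
m=cv2.inRange(cv2.cvtColor(p,cv2.COLOR_RGB2HSV),(135,80,40),(172,255,255))
k,l,st,c=cv2.connectedComponentsWithStats(m)
# rows from expected height: dot at radius ~.11 in tool-frame: project tool xy at heights
i=min((i for i in range(1,k) if st[i,4]>150 and st[i,1]>240),key=lambda i:abs(c[i][0]-280))
Rm=R.from_rotvec(s['ee_rot']).as_matrix()
print('dot',c[i].round(1),st[i][2:],'tool xy if top z=.126/.118:',[(Rm.T@(ray(M,E,*c[i],z)-s['position']))[:2].round(4).tolist() for z in(.126,.118)])
E
python3 d.py
```

```text
t 9.25 r 0.1115 ang 8.05 yaw-90 8.43 z 0.0919 Ftool [-0.7  2.4  8.1] gap 0.0272 30.0 M [-0.63 -0.52  0.15]
t 9.55 r 0.1123 ang 7.55 yaw-90 8.4 z 0.093 Ftool [ 0.6 -0.3  0.7] gap 0.0301 0.0 M [-0.07 -0.16 -0.02]
t 9.95 r 0.1116 ang 7.95 yaw-90 8.44 z 0.0858 Ftool [ 1.1 -0.2 -0.5] gap 0.0302 0.0 M [-0.06 -0.11 -0.02]
dot [279.5 324.9] [ 56  24 996] tool xy if top z=.126/.118: [[0.0042, -0.001], [-0.0012, -0.001]]
```

In the tool's units: 0.001 m / 0.8 = 0.0013, -0.009 rad / 1.5708 = -0.0057.

```bash
sed -i "s/^print('dot'.*/print('dot',c[i].round(1),'left top w h',st[i][:4])/" d.py; python3 d.py; python3 -m creep '[[[0,0.0013,0,0,0,-0.0057,0.030],[0,0.0013,0,0,0,-0.0057,0.030],[0,0.0013,0,0,0,-0.0057,0.030],[0,0.0013,0,0,0,-0.0057,0.030],[0,0,0,0,0,0,0.030]]]' >/dev/null; python3 q.py; python3 d.py
```

```text
dot [279.4 324.7] left top w h [252 312  56  24]
t 10.55 r 0.1117 ang 9.87 yaw-90 10.5 z 0.086 Ftool [ 0.4 -3.9  0.2] gap 0.0299 1.3 M [ 0.47 -0.15  0.  ]
dot [275.7 324.6] left top w h [248 311  56  25]
```

In the tool's units: 0.001 m / 0.8 = 0.0013, -0.009 rad / 1.5708 = -0.0057.

```bash
python3 -m creep '[[[0,0.0013,0,0,0,-0.0057,0.030],[0,0.0013,0,0,0,-0.0057,0.030],[0,0.0013,0,0,0,-0.0057,0.030],[0,0.0013,0,0,0,-0.0057,0.030],[0,0,0,0,0,0,0.030]]]' >/dev/null; python3 q.py; python3 d.py;  python3 -m creep '[[[0,0.0013,0,0,0,-0.0057,0.030],[0,0.0013,0,0,0,-0.0057,0.030],[0,0,0,0,0,0,0.030]]]' >/dev/null; python3 q.py; python3 d.py
```

```text
t 11.1 r 0.1118 ang 12.34 yaw-90 12.6 z 0.0861 Ftool [ 0.6 -2.2 -0.3] gap 0.0301 1.3 M [ 0.46 -0.25  0.01]
dot [275.8 324.5] left top w h [249 311  55  25]
t 11.45 r 0.1116 ang 13.87 yaw-90 13.67 z 0.0859 Ftool [ 0.1 -0.4 -0.1] gap 0.0298 0.0 M [-0.05 -0.13  0.06]
dot [278.2 323.8] left top w h [251 310  55  26]
```

In the tool's units: 0.001 m / 0.8 = 0.0013, -0.009 rad / 1.5708 = -0.0057.

```bash
python3 -m creep '[[[0,0.0013,0,0,0,-0.0057,0.030],[0,0,0,0,0,0,0.030]]]' >/dev/null; python3 q.py; python3 d.py;  python3 -m creep '[[[0,0.0013,0,0,0,-0.0057,0.030],[0,0,0,0,0,0,0.030]]]' >/dev/null; python3 q.py; python3 d.py
```

```text
t 11.7 r 0.1114 ang 14.68 yaw-90 14.22 z 0.0858 Ftool [0.2 4.5 0.8] gap 0.0297 2.1 M [-0.83 -0.07  0.03]
dot [282.5 318.3] left top w h [257 299  52  37]
t 11.95 r 0.1116 ang 14.68 yaw-90 14.69 z 0.0858 Ftool [0.1 5.2 3.4] gap 0.0297 2.5 M [-1.04 -0.15  0.02]
dot [282.6 318.2] left top w h [257 299  52  37]
```

The force dropped, then the knob ran ahead onto the leading finger and sank about 8 mm, so the pin is entering. Finger friction is still carrying a few newtons, so I'll open the fingers to let it drop freely.

```bash
python3 -m creep '[[[0,0,0,0,0,0,0.034],[0,0,0,0,0,0,0.034],[0,0,0,0,0,0,0.034]]]' >/dev/null; python3 q.py; python3 d.py
```

```text
t 12.3 r 0.1116 ang 13.77 yaw-90 14.59 z 0.086 Ftool [0.2 1.3 1. ] gap 0.0339 0.9 M [-0.41 -0.16  0.  ]
dot [288. 318.] left top w h [262 298  53  38]
```

In the tool's units: 0.0015 m / 0.8 = 0.0019, 0.001 m / 0.8 = 0.0013.

```bash
python3 -m creep '[[[0,0.0019,0,0,0,0,0.036],[0,0.0013,0,0,0,0,0.036],[0,0,0,0,0,0,0.036],[0,0,0,0,0,0,0.036]]]' >/dev/null; python3 q.py; python3 d.py
```

```text
t 12.75 r 0.1117 ang 15.28 yaw-90 14.62 z 0.0861 Ftool [ 0.4 -0.3  0.6] gap 0.0359 0.0 M [-0.06 -0.16 -0.  ]
dot [279.7 317.7] left top w h [254 298  52  38]
```

In the tool's units: -0.015 m / 0.8 = -0.0188, -0.0145 m / 0.8 = -0.0181.

```bash
python3 -m creep '[[[0,0,0,0,0,0,0.06],[0,0,0,0,0,0,0.06],[0,0,-0.0188,0,0,0,0.06],[0,0,-0.0188,0,0,0,0.06],[0,0,-0.0181,0,0,0,0.06]]]' >/dev/null; python3 -m creep '[[[0,0,0,0,0,0,0.06],[0,0,0,0,0,0,0.06],[0,0,0,0,0,0,0.06],[0,0,0,0,0,0,0.06]]]' >/dev/null; python3 q.py
cat > tri.py <<'E'
from h import *
D=[]
for n in('wrist','scene'):
    p,M,E=shot(n,n+'_end%d.png'%int(ctrl.observe()['time_s']*10))
    m=cv2.inRange(cv2.cvtColor(p,cv2.COLOR_RGB2HSV),(135,80,40),(172,255,255))
    k,l,st,c=cv2.connectedComponentsWithStats(m)
    for i in range(1,k):
        if st[i,4]>15: print(n,c[i].round(1),st[i],'z.118',ray(M,E,*c[i],.118).round(4),'z.126',ray(M,E,*c[i],.126).round(4))
E
python3 tri.py
```

```text
t 13.7 r 0.1112 ang 15.43 yaw-90 14.63 z 0.1298 Ftool [-0.   0.2 -0.7] gap 0.0597 0.0 M [-0.1  -0.16  0.02]
wrist [502.4 211.3] [  409   113   151   186 18555] z.118 [0.6139 0.0677 0.118 ] z.126 [0.6128 0.0622 0.126 ]
wrist [279.  267.1] [ 260  249   39   37 1151] z.118 [ 0.6655 -0.0215  0.118 ] z.126 [ 0.6617 -0.0225  0.126 ]
scene [555.1  49. ] [547  19  13  48 311] z.118 [-0.4368 -0.0563  0.118 ] z.126 [-0.4205 -0.0482  0.126 ]
scene [282.7 170.7] [272 164  22  15 172] z.118 [ 0.5229 -0.0323  0.118 ] z.126 [ 0.5284 -0.0246  0.126 ]
scene [226.2 200. ] [221 197  12   8  70] z.118 [ 0.6658 -0.0187  0.118 ] z.126 [ 0.6697 -0.0111  0.126 ]
scene [286.4 287.7] [ 255  245   63   85 4973] z.118 [0.6878 0.2219 0.118 ] z.126 [0.6913 0.2268 0.126 ]
```

In the tool's units: -0.03 m / 0.8 = -0.0375, -0.02 m / 0.8 = -0.025.

```bash
python3 -m creep '[[[0,0,-0.0375,0,0,0,0.06],[0,0,-0.0375,0,0,0,0.06],[0,0,-0.0375,0,0,0,0.06],[0,0,-0.025,0,0,0,0.06],[0,0,0,0,0,0,0.06]]]' >/dev/null; python3 -m creep '[[[0,0,0,0,0,0,0.06],[0,0,0,0,0,0,0.06],[0,0,0,0,0,0,0.06],[0,0,0,0,0,0,0.06]]]' >/dev/null; python3 q.py; python3 tri.py | grep -v 'z.118 \[-'
python3 - <<'E'
from h import *
for f in('wrist2.png','wrist_end137.png'):
    p=cv2.imread('pics/'+f);h=cv2.cvtColor(p,cv2.COLOR_BGR2HSV)
    for lo in(30,50,70):
        m=cv2.inRange(h,(135,80,lo),(172,255,255));m[:,:240]=0;m[:240]=0;m[:,340:]=0
        c=max(cv2.findContours(m,0,1)[0],key=cv2.contourArea);e=cv2.fitEllipse(c);print(f,lo,np.round(e[0],1),np.round(e[1],2))
a,b=[cv2.imread('pics/'+f)[180:380,180:380] for f in('wrist2.png','wrist_end137.png')]
cv2.imwrite('pics/cmp.png',cv2.resize(np.hstack([a,b]),None,fx=2,fy=2))
E
```

```text
t 14.7 r 0.1112 ang 15.46 yaw-90 14.63 z 0.2395 Ftool [ 0.2 -0.4 -0.1] gap 0.0595 0.0 M [-0.04 -0.13  0.04]
wrist [471.6 201.1] [  373   108   187   181 20154] z.118 [0.6285 0.1171 0.118 ] z.126 [0.6274 0.1124 0.126 ]
wrist [278.9 201.5] [266 190  26  24 499] z.118 [ 0.6652 -0.0218  0.118 ] z.126 [ 0.663  -0.0224  0.126 ]
scene [282.5 170.8] [272 164  22  15 174] z.118 [ 0.5232 -0.0325  0.118 ] z.126 [ 0.5287 -0.0247  0.126 ]
scene [226.3 200. ] [221 196  12   9  76] z.118 [ 0.6655 -0.0188  0.118 ] z.126 [ 0.6694 -0.0112  0.126 ]
scene [286.4 287.8] [ 255  246   63   84 4962] z.118 [0.6878 0.2221 0.118 ] z.126 [0.6914 0.227  0.126 ]
wrist2.png 30 [296.1 262.7] [35.86 39.26]
wrist2.png 50 [296.1 262.5] [35.2  38.29]
wrist2.png 70 [295.9 262.2] [34.15 37.13]
wrist_end137.png 30 [279.  266.9] [36.44 38.85]
wrist_end137.png 50 [279.1 267.1] [36.04 38.34]
wrist_end137.png 70 [279.1 267.2] [34.74 37.17]
```

View pics/cmp.png

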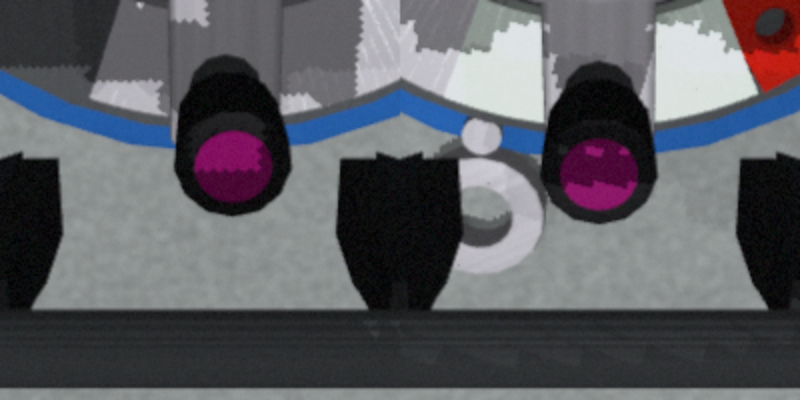

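Left is the start, right is now. The dot is the same size (38.3 px wide) and the same length of barrel shows under the knob. The wrist rays from two heights agree at z = 0.118, so the pin is home in the yellow tile. The red hole is visible one step on, and the robot is clear.

```bash
python3 -c "
from bench import ctrl
print(ctrl.close_job())"
```

```text
the job is handed in; nothing more can be done
None
```

The turntable is at its next station, about 62° counter-clockwise, with the pin dropped into the yellow tile's hole; the camera check puts the knob back at its home height. I handed the job in at about 15 s with the arm clear and nothing else touched; no verdict came back.

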